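# Show the square biscuit stamp to the camera

## Robot

A 7-joint arm with a two-finger parallel gripper is mounted at the origin on the work surface. World frame = base frame: x ahead of the robot, y to its left, z up, the work surface at z = 0. Lengths are in mm, angles in rad, forces in N, time in s.
With the tool pointing down it reaches from about 350 to 775 mm from the base axis. Payload 3.1 kg.
Tool frame: the origin (TCP) lies at the very end of the fingers, on their centre line; the grasp point (between the pads) lies 19 mm behind it; z points along the fingers, y is the line along which they close (so a half turn about z gives the same grasp; the last joint's range is limited). The gripper opens to 85 mm and grips with 20 to 120 N. Pads are 22 mm wide; open, the fingers measure 114 mm over their backs; the gripper's body (76 mm by 85 mm) begins 54 mm behind the grasp point. The pads swing forward as they close: fully open they stand 13 mm farther back than shut.
Start: joints at [1.216, 0.311, 0.014, 1.512, -0.004, 1.319, -0.027], TCP at [169.281, -523.318, 231.304] pointing down, gripper open.
Joint ranges: [-2.7, 2.7], [-0.3, 1.91], [-1.27, 1.3], [0.12, 2.57], [-1.44, 4.58], [0.2, 2.03], [-3.05, 3.05]. Speed limits (rad/s): [2.79, 2.79, 3.14, 3.14, 3.14, 3.14, 3.14].

## Interface

Orientations are given as a unit quaternion [x, y, z, w].
In Python, from plant import arm, cams gives the robot as it stands. The module is installed in compiled form; this text tells all that it offers.
- The arm moves only by the shell command python3 -m jog 'ROWS' [FORCE]. ROWS is text: rows parted by semicolons, each of 5 numbers parted by spaces: the shift along the tool's x, y, z in m, then the turn about the tool's z in rad, then the finger opening in m, from 0 to 0.0854. A call has exactly 5 rows; each row is the pose to reach, as a shift and turn from the pose commanded when the call began, along the tool's axes at that moment; what a row does not reach only later rows make up. A row lasts 1/12 s, in which the tool goes at most 41.7 mm and 7.16 degrees, less where a joint would pass 70% of its speed; a pose out of reach is approached as far as the arm can. A call with a gripper value outside its range is refused whole. The fingers move at their own pace and stop on an object; FORCE is the grip in N (left out, the last holds). Time passes only in rows, so rows that repeat a pose let the fingers close, or fill a call up. It gives the time, the measured TCP pose, the force, the opening and the grip force at its end, in the units of the state.
- arm.get_state(): the state, without advancing time (a new reading comes with each control period).
- cams.get_image(name): name is "side" or "top"; returns the picture (420x560x3 uint8, blue, green, red); there is no depth.
- cams.calibration(name): a dict with "vfov" (degrees; the focal length in pixels is half the picture's height over the tangent of half this angle, whatever the lens; pixels are square), "cx", "cy" (the principal point, pixels), "cam_to_world" (4x4, takes a point from camera to world coordinates). Camera axes: x right, y down, z forward; pixel columns grow to the right and rows downward; lengths in mm; the calibration is good to about 2 mm. A picture is of the moment at which its call begins. calibration takes no time and is no camera call.
- arm.finish_job(): hands the job in; it is judged then, once.
Trained networks look in the newest picture that a camera, given by its name, has taken for a name from the list of things; names that differ only in an ending like _2 or _b are one class to them, and where a whole thing is asked for, a point or a joint stands for the part that bears it (a point fixed in the world has none). Each returns a list of dicts, best first, with "p" (0 to 1); they miss things now and then, are a little off and sometimes report something else, mostly with a low value. They report only what shows in the picture. A call takes as long as a camera call. They do not tell look-alikes from the thing itself.
- cams.trace(camera, thing): "pixels" (420x560 bool, what is visible of it) and "rect" ([left, top, right, bottom] in pixels, round what is visible of it).
The state is a dict: "time": time; "joint_pos": joint angles; "joint_velocities": joint speeds; "tau": joint torques, N m; "eef_pos": TCP position; "ee_rot": TCP orientation; "force": force on the tool from outside, world axes, zero at the start; "moment": the same for the moment, N m; "finger_gap": opening from 0.0 (shut) to 1.0 (fully open); "gripper_force": force on a finger pad.
Only numpy, scipy, OpenCV 4.12 (cv2) and the standard library are available. Lean on these libraries where they do the work, as an engineer would, in place of code of your own. Each camera call takes 0.05 s, during which the arm holds its last target. There are 200 camera calls.

## Task

Lift the wooden lid off the glass jar and set it down centred and level on the little wooden cake stand, without dropping it. Then take the square-footed biscuit stamp out of the jar and hold it up to the small counter camera, its patterned underside about 15 cm in front of the lens, centred on the camera's line of sight and facing the lens squarely, with the handle pointing away from the camera. Finish while still holding it there, with the round stamp left in the jar and the jar, cake stand and other crockery left where they stand.

Things in the scene. Friction and masses are not known exactly. Their poses are not given: they have to be found in the camera images.
- jar: Open glass jar (loose, 0.9 kg), round, 164 mm across outside and 152 mm inside at the rim, 88 mm tall, inner floor 8 mm above its underside. Origin: centre of its underside; z up. The lid closes it at the start; the two stamps stand upright in it, about 37 mm either side of its centre (square one towards the jar's +y, round one towards its -y).
- lid: Light wooden lid lying loosely on the jar (about 0.22 kg). A plug 142 mm across, 5 mm deep, hangs in the jar mouth; on it a disc 168 mm across, 10 mm thick; on that a central round knob, neck 24 mm and head 30 mm across, from 15 to 48 mm above the origin. Origin: centre of the plug's flat underside, 83 mm above the jar's underside; z up along the knob.
- cake_stand: Small dark wooden cake stand (loose, 0.4 kg), round pedestal 70 mm tall with a flat top 90 mm across, smaller than the lid. Origin: centre of its underside; z up. The underside of the lid's plug is to rest on its top.
- square_stamp: Wooden biscuit stamp (about 90 g): square foot 46 x 46 mm and 16 mm thick, with an upright round handle on its centre, neck 16 mm across, grip 22 mm across between 34 and 64 mm above the origin, rounded top at 70 mm. The patterned face is the underside. Origin: centre of that underside; z points up along the handle.
- round_stamp: Wooden biscuit stamp with a round foot, 52 mm across and 16 mm thick, and the same handle and height as the square one; to stay in the jar. Origin: centre of its underside; z along the handle.
- cam_foot: Grey round foot (72 mm across, 10 mm thick) with a short post of the counter camera, fixed to the counter. Origin: centre of its underside.
- cam_head: Grey round camera head on the foot, 54 mm across and 38 mm long, with a black lens face, leaning back 0.5 rad from vertical so that it looks up and roughly towards the robot. Origin: centre of the lens face, about 70 mm above the counter. z axis: the line of sight, pointing out of the lens.
- bowl: Bystander: white ceramic bowl, 120 mm across and 50 mm tall, loose. Origin: centre of its underside.
- spice_jar: Bystander: small amber glass jar, 48 mm across and 85 mm tall, loose. Origin: centre of its underside.
- mug: Bystander: blue ceramic mug, 76 mm across and 85 mm tall, with a handle, loose. Origin: centre of its underside.
Not all that is in view belongs to the job. Of the things that look like the jar, take the one that is farthest to the robot's right at the start.

How it is judged (in metres and radians):
On the way, in this order (a step that is already met when the one before it is completed fails the run):
1. the lid rests on the cake stand, let go (horizontal distance between lid and cake_stand below 0.025 m and z of lid in the frame of cake_stand between 0.062 and 0.078 m and angle between lid's own z axis and vertical below 0.08 rad and contact force between lid and cake_stand above 0.3 N and contact force between lid and the fingers below 0.05 N), for 0.3 s.
2. the square stamp is lifted out of the jar in the fingers (height (world z) of square_stamp above 0.1 m and contact force between square_stamp and the fingers above 0.5 N), for 0.2 s.
At the end, for the whole second after the job is handed in: Lid at rest on the cake stand, let go, centred to 25 mm, level to 0.08 rad. Square stamp still, held by the fingers alone, face centre 120-180 mm from the lens, within 25 mm of its axis, aligned to 0.2 rad, handle away. Round stamp in upright jar; jar and stand moved under 40 mm (all of step 1 and linear speed of lid below 0.02 m/s and z of square_stamp in the frame of cam_head between 0.12 and 0.18 m and x of square_stamp in the frame of cam_head between -0.025 and 0.025 m and y of square_stamp in the frame of cam_head between -0.025 and 0.025 m and angle between the z axis of square_stamp and the z axis of cam_head, either way round below 0.2 rad and angle between square_stamp's own z axis and vertical below 1.2 rad and height (world z) of square_stamp above 0.12 m and contact force between square_stamp and the fingers above 1 N and contact force between square_stamp and cam_foot below 0.1 N and contact force between square_stamp and jar below 0.1 N and contact force between square_stamp and lid below 0.1 N and linear speed of square_stamp below 0.03 m/s and horizontal distance between round_stamp and jar below 0.075 m and z of round_stamp in the frame of jar between 0 and 0.04 m and angle between jar's own z axis and vertical below 0.08 rad and distance of each of jar, cake_stand from where it was at the start of the episode below 0.04 m); the arm keeps its last pose, push and grip.
It fails at once if the bowl is disturbed (moved over 30 mm) (distance of bowl from where it was at the start of the episode above 0.03 m).
It fails at once if the spice jar is disturbed (moved over 30 mm) (distance of spice_jar from where it was at the start of the episode above 0.03 m).
It fails at once if the mug is disturbed (moved over 30 mm) (distance of mug from where it was at the start of the episode above 0.03 m).
It fails at once if the jar or the cake stand is tipped (angle between any of jar, cake_stand's own z axis and vertical above 0.3 rad).
It fails at once if the lid is dropped (falls free at over 0.5 m/s) (contact force between lid and the fingers below 0.01 N and linear speed of lid above 0.5 m/s).
It also fails if it takes over 64 s, if anything falls off the work surface, if the arm or the gripper's body presses on something with over 40 N, if the wrist force passes 120 N, or if a joint passes its speed limit or range.

## Working session

There is one attempt and no reset: what is moved stays moved. The work goes in short steps, Python scripts to look and compute and a shell command to move; the robot and the scene stay as the last step left them, time stands still between calls to the robot, and variables do not carry over. Pictures are saved under pics/ and viewed, at most 10 in all, crops included, and the job is handed in when it is done.

```bash
mkdir -p pics
python3 - <<'E'
from plant import arm,cams
import cv2,numpy as np
for n in("side","top"):
    cv2.imwrite(f"pics/{n}0.png",cams.get_image(n)); c=cams.calibration(n); print(n,c["vfov"],c["cx"],c["cy"],np.round(c["cam_to_world"],3).tolist())
s=arm.get_state(); print({k:np.round(v,3).tolist() for k,v in s.items()})
E
```

```text
side 43.988991711528286 283.6642467111951 199.8429962877661 [[-0.973, -0.116, 0.201, 291.16], [-0.232, 0.473, -0.85, 1140.258], [0.003, -0.874, -0.487, 702.141], [0.0, 0.0, 0.0, 1.0]]
top 46.20201206757113 281.20996674418797 214.85000423113487 [[-0.022, -0.997, 0.071, 485.674], [-1.0, 0.022, 0.007, 80.976], [-0.008, -0.071, -0.997, 1221.862], [0.0, 0.0, 0.0, 1.0]]
{'time': 0.1, 'joint_pos': [1.216, 0.312, 0.014, 1.513, -0.004, 1.319, -0.027], 'joint_velocities': [0.002, -0.001, 0.0, -0.003, 0.003, -0.001, -0.001], 'tau': [0.001, -38.086, 0.147, -23.124, 0.012, 0.008, 0.0], 'eef_pos': [169.09, -522.698, 230.339], 'ee_rot': [0.988, 0.156, -0.0, -0.001], 'force': [0.68, 0.009, 0.218], 'moment': [-0.042, -0.023, 0.013], 'gripper_force': 0.0, 'finger_gap': 1.004}
```

View pics/side0.png

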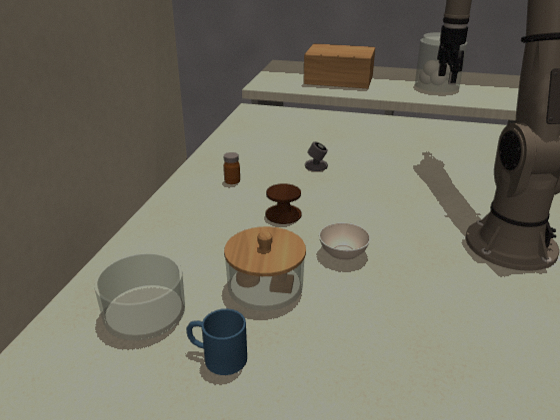

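View pics/top0.png

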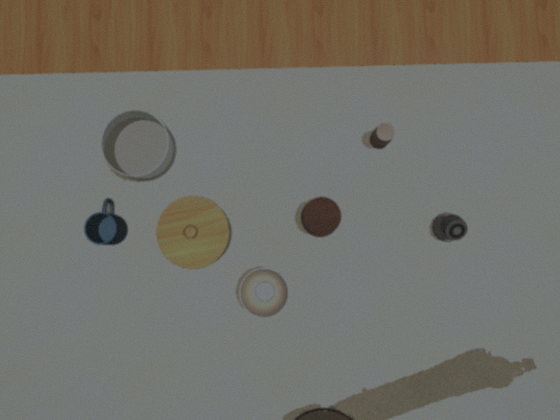

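The side view shows the lidded jar at (265,268), the stand at (284,203), the camera at (317,155), the bowl at (344,242), the mug at (223,340) and an open look-alike jar at (141,293). The top view shows the lid at (193,232), the stand at (321,217), and the camera foot and lens at (443,226) and (456,230). The jogs can't tilt the tool, so I'll have to tilt the stamp in the grip, for example by pressing its foot down on the jar rim. Next I'll measure positions.

```bash
cat > h.py <<'E'
from plant import arm,cams
import numpy as np,cv2
from scipy.optimize import minimize
C={n:cams.calibration(n) for n in("side","top")}
def proj(n,P):
    c=C[n];M=np.linalg.inv(c["cam_to_world"]);f=210/np.tan(np.radians(c["vfov"]/2))
    q=np.atleast_2d(P)@M[:3,:3].T+M[:3,3]
    return q[:,:2]/q[:,2:]*f+[c["cx"],c["cy"]]
def onplane(n,uv,z):
    c=C[n];M=np.array(c["cam_to_world"]);f=210/np.tan(np.radians(c["vfov"]/2))
    d=M[:3,:3]@[(uv[0]-c["cx"])/f,(uv[1]-c["cy"])/f,1]
    return M[:3,3]+d*(z-M[2,3])/d[2]
def cyl(o,ax,segs,N=40):   # segs: (z,radius) rings
    ax=np.array(ax)/np.linalg.norm(ax);a=np.cross(ax,[.3,.9,.1]);a/=np.linalg.norm(a);b=np.cross(ax,a)
    t=np.linspace(0,2*np.pi,N,endpoint=False)[:,None]
    return np.vstack([o+ax*z+r*(np.cos(t)*a+np.sin(t)*b) for z,r in segs])
def sil(n,P,s=4):
    m=np.zeros((420*s,560*s),np.uint8);h=cv2.convexHull((proj(n,P)*s+s/2-.5).astype(np.float32))
    cv2.fillConvexPoly(m,np.round(h).astype(np.int32),1)
    return cv2.resize(m.astype(np.float32),(560,420),interpolation=cv2.INTER_AREA)
def masks(thing,views=("side","top"),fresh=False):
    o={}
    for n in views:
        if fresh: cams.get_image(n)
        r=cams.trace(n,thing)
        print(thing,n,[(round(d["p"],2),[int(v) for v in d["rect"]],np.round(np.argwhere(d["pixels"]).mean(0)[::-1],1).tolist()) for d in r[:4]])
        if r:o[n]=r
    return o
E
python3 - <<'E'
from h import *
import pickle
D={t:masks(t) for t in("lid","cake_stand","cam_head","cam_foot","square_stamp","round_stamp","jar")}
pickle.dump(D,open("m.pkl","wb"))
for t,z in(("lid",98),("cake_stand",70),("cam_foot",10),("cam_head",60)):
    for n in D[t]:
        print(t,n,onplane(n,np.argwhere(D[t][n][0]["pixels"]).mean(0)[::-1],z).round(1))
E
```

```text
lid side [(0.73, [221, 226, 304, 276], [264.4, 250.8])]
lid top [(0.87, [154, 200, 228, 267], [192.7, 231.6])]
cake_stand side []
cake_stand top [(0.9, [300, 195, 341, 234], [320.6, 216.1])]
cam_head side [(0.59, [309, 139, 328, 156], [316.6, 150.2])]
cam_head top [(0.89, [439, 214, 466, 238], [453.8, 226.7])]
cam_foot side [(0.84, [305, 141, 326, 169], [316.6, 156.9])]
cam_foot top [(0.75, [430, 211, 467, 242], [449.1, 226.7])]
square_stamp side []
square_stamp top []
round_stamp side []
round_stamp top []
jar side [(0.86, [95, 251, 185, 337], [140.5, 295.2]), (0.79, [229, 261, 304, 308], [265.4, 288.6])]
jar top [(0.59, [221, 220, 230, 251], [228.4, 241.5])]
lid side [529.9 300.6  98. ]
lid top [531.9 291.4  98. ]
cake_stand top [562.7  -3.8  70. ]
cam_foot side [ 540.9 -370.    10. ]
cam_foot top [ 533.5 -322.9   10. ]
cam_head side [ 531.5 -309.7   60. ]
cam_head top [ 531.4 -317.2   60. ]
```

```bash
cat > f.py <<'E'
from h import *
import pickle
D=pickle.load(open("m.pkl","rb"))
def fit(t,model,x0,step,views=None):
    T={n:D[t][n][0]["pixels"].astype(np.float32) for n in (views or D[t])}
    def c(x): return sum(np.abs(sil(n,model(x))-T[n]).sum()/T[n].sum() for n in T)
    S=np.vstack([x0]+[np.array(x0)+np.eye(len(x0))[i]*step[i] for i in range(len(x0))])
    r=minimize(c,x0,method="Nelder-Mead",options=dict(initial_simplex=S,maxiter=150));return r.x,r.fun
# lid: disc + knob not convex; use disc only in top
print("lid",fit("lid",lambda x:cyl(np.array([x[0],x[1],83]),[0,0,1],[(5,84),(15,84)]),[531,294],[8,8]))
print("stand",fit("cake_stand",lambda x:cyl(np.array([x[0],x[1],0]),[0,0,1],[(60,45),(70,45)]),[562,-4],[8,8]))
def head(x):
    a=np.array([np.sin(.5)*np.cos(x[2]),np.sin(.5)*np.sin(x[2]),np.cos(.5)])
    return cyl(np.array([x[0],x[1],70]),a,[(0,27),(-38,27)])
for y in np.arange(0,6.2,.785):
  print("head",y,fit("cam_head",head,[531-10*np.cos(y)*-1,-317+10*np.sin(y),y],[8,8,.3]))
E
python3 f.py
python3 - <<'E'
import cv2,numpy as np
a=cv2.imread("pics/side0.png")[130:180,290:350];b=cv2.imread("pics/top0.png")[200:250,420:480]
im=np.hstack([cv2.resize(i,None,fx=6,fy=6,interpolation=cv2.INTER_CUBIC) for i in(a,b)])
cv2.imwrite("pics/cam.png",np.clip(im.astype(float)*1.6,0,255).astype(np.uint8))
E
```

```text
lid (array([532.84399235, 290.18745071]), np.float64(0.08171440660953522))
stand (array([563.640625,  -3.46875 ]), np.float64(0.07480315119028091))
head 0.0 (array([ 5.43073862e+02, -3.21206523e+02, -6.14849960e-02]), np.float64(0.4708392024040222))
head 0.785 (array([ 534.85156967, -310.85865969,    1.21254672]), np.float64(0.46280601620674133))
head 1.57 (array([ 535.34921517, -310.84218382,    1.20147306]), np.float64(0.465160071849823))
head 2.355 (array([ 524.24519056, -325.07441044,    3.74011076]), np.float64(0.30629122257232666))
head 3.14 (array([ 523.82786226, -325.46965876,    3.69448244]), np.float64(0.3047316372394562))
head 3.9250000000000003 (array([ 524.98442582, -325.03001244,    3.68827387]), np.float64(0.3084981143474579))
head 4.71 (array([ 532.09136315, -329.82883805,    4.57753067]), np.float64(0.40663254261016846))
head 5.495 (array([ 539.34665463, -326.13812655,    5.430481  ]), np.float64(0.5075623989105225))
```

View pics/cam.png

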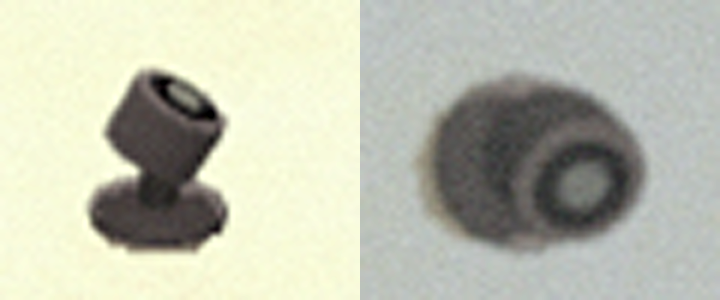

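The crops show the lens centre at about (320.5,146.2) in the side view and (457.0,230.8) in the top view. I'll fit the foot and head silhouettes against thresholded pictures, with these lens points included.

```bash
cat > g.py <<'E'
from h import *
L={"side":(320.5,146.2),"top":(457.0,230.8)}
for n in L: print(n,onplane(n,L[n],70).round(1))
I={n:cv2.imread(f"pics/{n}0.png")[:,:,1].astype(float) for n in L}
W={"side":(slice(130,180),slice(290,350)),"top":(slice(200,250),slice(420,480))}
T={}
for n in L:
    w=I[n][W[n]];bg=np.percentile(w,75);lo=np.percentile(w,5);T[n]=(w<(bg+lo)/2).astype(float);print(n,bg,lo,T[n].sum())
def c(x,full=False):
    a=np.array([np.sin(.5)*np.cos(x[4]),np.sin(.5)*np.sin(x[4]),np.cos(.5)]);o=np.array([x[2],x[3],x[5]])
    e=0
    for n in L:
        f=sil(n,cyl(np.array([x[0],x[1],0]),[0,0,1],[(0,36),(10,36)]))
        m=np.maximum(f,sil(n,cyl(o,a,[(0,27),(-38,27)])))[W[n]]
        e+=np.abs(m-T[n]).sum()/T[n].sum()+.02*np.hypot(*(proj(n,o)[0]-L[n]))
    return e
for y in(3.3,3.8,4.3,4.8):
    x0=np.array([535,-310,525,-325,y,70.]);S=np.vstack([x0]+[x0+np.eye(6)[i]*s for i,s in enumerate([6,6,6,6,.3,4])])
    r=minimize(c,x0,method="Nelder-Mead",options=dict(initial_simplex=S,maxiter=500));print(r.x.round(2),r.fun, np.arctan2(r.x[3]-r.x[1],r.x[2]-r.x[0])%6.283)
E
python3 g.py
```

```text
side [ 521.7 -320.4   70. ]
top [ 521.2 -320.8   70. ]
side 158.0 39.0 489.0
top 122.0 43.0 770.0
[ 533.15 -318.91  522.2  -318.61    3.57   72.07] 0.19610194303913175 3.11427358061336
[ 533.58 -318.91  522.02 -317.77    3.64   73.41] 0.20115786183601642 3.0437584327249443
[ 533.55 -318.53  522.85 -318.16    3.65   73.15] 0.20420259724328532 3.1067993889169845
[ 533.66 -317.62  521.68 -316.42    3.56   73.79] 0.2144543373768462 3.0420725963679396
```

```bash
cat > g2.py <<'E'
from h import *
W={"side":(slice(130,180),slice(290,350)),"top":(slice(200,250),slice(420,480))}
I={n:np.mean([cv2.GaussianBlur(cams.get_image(n).astype(np.float32).mean(2),(0,0),.6)[W[n]] for _ in range(6)],0) for n in W}
def c(x):
    a=np.array([np.sin(.5)*np.cos(x[4]),np.sin(.5)*np.sin(x[4]),np.cos(.5)]);o=np.array([x[2],x[3],x[5]]);e=0
    for n in W:
        z=np.array([0,0,1]);f0=np.array([x[0],x[1],0])
        ls=[cyl(f0,z,[(0,36),(10,36)]),cyl(f0,z,[(10,36)]),cyl(o,a,[(0,27),(-38,27)]),cyl(o,a,[(0,27)]),cyl(o,a,[(0,x[6])]),cyl(o,a,[(0,x[7])])]
        A=[np.ones_like(I[n])]
        for P in ls:
            m=cv2.GaussianBlur(sil(n,P),(0,0),.6)[W[n]]; A=[q*(1-m) for q in A]+[m]
        A=np.array([q.ravel() for q in A]).T;b=I[n].ravel()
        s=np.linalg.lstsq(A,b,rcond=None)[0];e+=np.mean(np.abs(A@s-b)**1.0)/b.std()
    return e
for y in(2.6,3.2,3.8):
    x0=np.array([533,-319,522,-320,y,70.,20,10]);S=np.vstack([x0]+[x0+np.eye(8)[i]*s for i,s in enumerate([4,4,4,4,.3,3,2,2])])
    r=minimize(c,x0,method="Nelder-Mead",options=dict(initial_simplex=S,maxiter=500));print(r.x.round(2),round(r.fun,4))
for y in(2.6,2.8,3,3.2,3.4,3.6): 
    x=r.x.copy();x[4]=y;k=[0,1,2,3,5,6,7]
    def cc(v): q=x.copy();q[k]=v;return c(q)
    print(y,round(minimize(cc,x[k],method="Nelder-Mead",options=dict(maxiter=150)).fun,4))
E
python3 g2.py
```

```text
[ 532.48 -314.58  522.64 -319.83    3.48   69.54   19.23    7.7 ] 0.1645
[ 533.09 -315.21  522.86 -319.67    3.5    69.85   20.      8.79] 0.1557
[ 533.1  -314.29  523.07 -319.04    3.57   70.84   19.98    9.54] 0.1531
2.6 0.2255
2.8 0.2277
3 0.2075
3.2 0.1835
3.4 0.1606
3.6 0.1537
```

```bash
cat > go.py <<'E'
import sys,numpy as np
from plant import arm
from scipy.spatial.transform import Rotation as R
s=arm.get_state();r=R.from_quat(s["ee_rot"]);X=r.as_matrix();phi=np.arctan2(X[1,0],X[0,0])
print("t",round(s["time"],2),"p",np.round(s["eef_pos"],1),"phi",round(phi,3),"tiltz",X[:,2].round(3),"F",np.round(s["force"],1),"gap",round(s["finger_gap"],3),"gf",round(s["gripper_force"],1),"j",np.round(s["joint_pos"],2))
if len(sys.argv)>3:
    v=np.array([float(a) for a in sys.argv[1:4]])-s["eef_pos"]
    print("shift m",np.round(r.inv().apply(v)/1000,4),"turn",round(phi-float(sys.argv[4]),3) if len(sys.argv)>4 else "")
E
python3 go.py 532.5 291 230; python3 go.py 532.5 291 107
```

```text
t 1.4 p [ 169.3 -523.3  231.3] phi 0.313 tiltz [ 0. -0. -1.] F [ 0.1 -0.3  0.1] gap 1.001 gf 0.0 j [ 1.22  0.31  0.01  1.51 -0.    1.32 -0.03]
shift m [ 0.5962 -0.663   0.0013] turn 
t 1.4 p [ 169.3 -523.3  231.3] phi 0.313 tiltz [ 0. -0. -1.] F [ 0.1 -0.3  0.1] gap 1.001 gf 0.0 j [ 1.22  0.31  0.01  1.51 -0.    1.32 -0.03]
shift m [ 0.5962 -0.663   0.1243] turn
```

```bash
python3 -m jog '0.03 -0.02 0 0 0.07; 0.06 -0.04 0 0 0.07; 0.09 -0.07 0 0 0.07; 0.12 -0.09 0 0 0.07; 0.15 -0.12 0 0 0.07' 40
python3 -m jog '0.03 -0.02 0 0 0.07; 0.06 -0.04 0 0 0.07; 0.09 -0.07 0 0 0.07; 0.12 -0.09 0 0 0.07; 0.15 -0.12 0 0 0.07'
python3 -m jog '0.025 -0.03 0 0 0.07; 0.05 -0.06 0 0 0.07; 0.075 -0.09 0 0 0.07; 0.1 -0.12 0 0 0.07; 0.12 -0.14 0 0 0.07'
python3 -m jog '0.02 -0.03 0 0 0.07; 0.04 -0.06 0 0 0.07; 0.06 -0.09 0 0 0.07; 0.08 -0.12 0 0 0.07; 0.1 -0.14 0 0 0.07'
python3 -m jog '0.02 -0.03 0 0 0.07; 0.04 -0.06 0 0 0.07; 0.06 -0.09 0 0 0.07; 0.075 -0.12 0 0 0.07; 0.076 -0.143 0 0 0.07'; python3 go.py 532.5 291 106
```

```text
time: 1.82
eef_pos: [275.8, -363.0, 231.4]
ee_rot: [0.988, 0.155, 0.0, 0.001]
force: [1.0, -0.4, 1.5]
finger_gap: 0.823
gripper_force: 0.0
time: 2.23
eef_pos: [381.2, -203.5, 231.7]
ee_rot: [0.988, 0.155, 0.001, 0.001]
force: [0.9, -0.7, 0.2]
finger_gap: 0.82
gripper_force: 0.0
time: 2.65
eef_pos: [451.8, -29.5, 231.8]
ee_rot: [0.987, 0.158, 0.001, -0.001]
force: [0.8, 0.0, -0.4]
finger_gap: 0.817
gripper_force: 0.0
time: 3.07
eef_pos: [502.7, 134.2, 231.7]
ee_rot: [0.988, 0.158, 0.0, -0.001]
force: [0.3, 0.4, 0.5]
finger_gap: 0.821
gripper_force: 0.0
time: 3.48
eef_pos: [532.6, 292.9, 230.5]
ee_rot: [0.988, 0.156, 0.0, -0.001]
force: [-0.9, -0.9, 0.3]
finger_gap: 0.822
gripper_force: 0.0
t 3.48 p [532.6 292.9 230.5] phi 0.314 tiltz [ 0.     0.002 -1.   ] F [-0.9 -0.9  0.3] gap 0.822 gf 0.0 j [-0.14  0.5  -0.6   1.33  0.28  1.4  -1.99]
shift m [-0.0008  0.0021  0.1245] turn
```

```bash
python3 -m jog '-0.001 0.001 0.03 0 0.07; -0.001 0.001 0.06 0 0.07; -0.001 0.001 0.09 0 0.07; -0.001 0.001 0.115 0 0.07; -0.001 0.001 0.124 0 0.07' 40
python3 -m jog '0 0 0 0 0.02; 0 0 0 0 0.015; 0 0 0 0 0.015; 0 0 0 0 0.015; 0 0 0 0 0.015' 50
python3 -m jog '0 0 0 0 0.015; 0 0 -0.005 0 0.015; 0 0 -0.015 0 0.015; 0 0 -0.025 0 0.015; 0 0 -0.035 0 0.015'
python3 -m jog '0 0 -0.02 0 0.015; 0 0 -0.04 0 0.015; 0 0 -0.06 0 0.015; 0 0 -0.075 0 0.015; 0 0 -0.08 0 0.015'; python3 go.py 563.2 -3.6 220
python3 - <<'E'
from h import *
for n in C: cv2.imwrite(f"pics/{n}1.png",cams.get_image(n))
E
python3 -c "
import cv2,numpy as np
a=[cv2.imread(f'pics/{n}1.png')[160:420,60:460] for n in('side','top')]
cv2.imwrite('pics/b1.png',np.hstack(a))"
```

```text
time: 3.9
eef_pos: [528.6, 286.1, 102.8]
ee_rot: [0.988, 0.156, -0.004, 0.002]
force: [-1.0, -1.3, -1.3]
finger_gap: 0.817
gripper_force: 0.0
time: 4.32
eef_pos: [532.3, 289.9, 110.0]
ee_rot: [0.988, 0.156, 0.002, -0.001]
force: [-1.3, 0.1, 5.3]
finger_gap: 0.32
gripper_force: 49.7
time: 4.73
eef_pos: [530.8, 287.7, 142.9]
ee_rot: [0.988, 0.156, -0.0, 0.001]
force: [-0.3, -0.2, -3.0]
finger_gap: 0.327
gripper_force: 49.7
time: 5.15
eef_pos: [532.2, 289.3, 226.1]
ee_rot: [0.988, 0.156, 0.003, -0.001]
force: [0.2, -0.2, -1.7]
finger_gap: 0.33
gripper_force: 49.8
t 5.15 p [532.2 289.3 226.1] phi 0.313 tiltz [ 0.005  0.003 -1.   ] F [ 0.2 -0.2 -1.7] gap 0.33 gf 49.8 j [-0.13  0.49 -0.6   1.34  0.28  1.38 -1.99]
shift m [-0.0606  0.2882  0.0055] turn
```

View pics/b1.png

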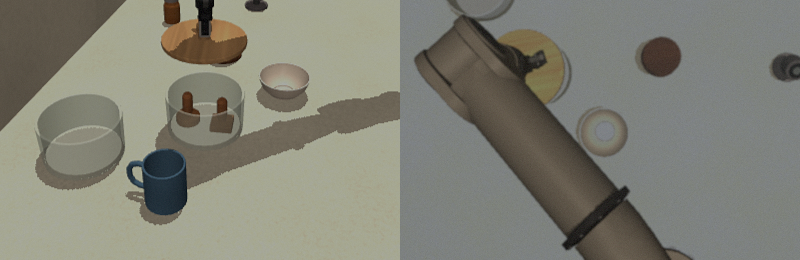

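The lid hangs level, and in the side crop the square stamp is the right one, at (222,115) (foot at (222,122)); the round one is at (187,105). Next, the stand.

```bash
python3 -m jog '-0.004 0.015 0 0 0.015; -0.01 0.045 0 0 0.015; -0.017 0.08 0 0 0.015; -0.024 0.115 0 0 0.015; -0.03 0.144 0 0 0.015'
python3 -m jog '-0.008 0.035 0 0 0.015; -0.016 0.075 0 0 0.015; -0.023 0.11 0 0 0.015; -0.028 0.135 0 0 0.015; -0.031 0.145 0 0 0.015'
python3 -m jog '0 0 0.01 0 0.015; 0 0 0.03 0 0.015; 0 0 0.05 0 0.015; 0 0 0.065 0 0.015; 0 0 0.07 0 0.015'; python3 -m jog '0 0 0 0 0.015; 0 0 0 0 0.015; 0 0 0 0 0.015; 0 0 0 0 0.015; 0 0 0 0 0.015'; python3 go.py 563.2 -3.6 100
python3 - <<'E'
from h import *
D=masks("lid",fresh=True)
for n in D:
    T=D[n][0]["pixels"].astype(np.float32)
    print(n,onplane(n,np.argwhere(T>0).mean(0)[::-1],arm.get_state()["eef_pos"][2]-12))
for n in C: cv2.imwrite(f"pics/{n}2.png",cams.get_image(n))
a=[cv2.imread(f'pics/{n}2.png')[100:360,160:560] for n in('side','top')]
cv2.imwrite('pics/b2.png',np.hstack(a))
E
```

```text
time: 5.67
eef_pos: [546.2, 138.2, 220.5]
ee_rot: [0.988, 0.155, -0.002, 0.001]
force: [0.5, -1.1, -2.8]
finger_gap: 0.326
gripper_force: 49.8
time: 6.08
eef_pos: [561.3, -13.2, 220.3]
ee_rot: [0.988, 0.151, -0.002, 0.002]
force: [0.6, -1.2, -3.0]
finger_gap: 0.327
gripper_force: 49.8
time: 6.5
eef_pos: [558.5, -2.4, 148.1]
ee_rot: [0.987, 0.158, -0.004, -0.002]
force: [-1.1, 0.3, -2.8]
finger_gap: 0.328
gripper_force: 49.8
time: 6.92
eef_pos: [562.6, -5.1, 153.4]
ee_rot: [0.988, 0.156, 0.001, 0.0]
force: [0.1, 0.0, -3.4]
finger_gap: 0.328
gripper_force: 49.8
t 6.92 p [562.6  -5.1 153.4] phi 0.313 tiltz [ 0.002  0.    -1.   ] F [ 0.1  0.  -3.4] gap 0.328 gf 49.8 j [ 0.36  0.44 -0.53  1.58  0.23  1.18 -1.47]
shift m [ 0.0009 -0.0013  0.0534] turn 
lid side [(0.73, [251, 154, 316, 189], [283.2, 169.2]), (0.19, [228, 230, 305, 309], [264.8, 270.0])]
lid top [(0.89, [286, 182, 326, 252], [303.7, 219.8]), (0.74, [189, 236, 207, 257], [197.8, 247.5])]
side [561.19869658   7.07669507 140.62710998]
top [550.72380422  38.83750683 140.62710998]
```

View pics/b2.png

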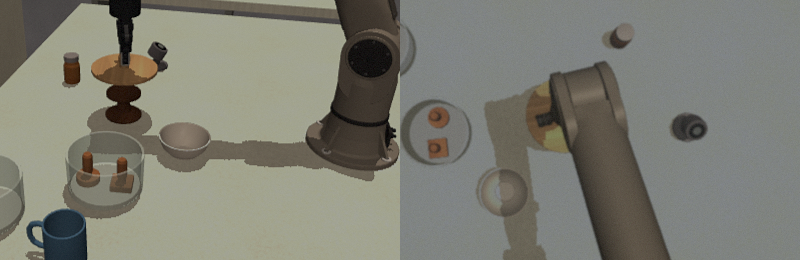

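The lid is level over the stand: side crop lid at (124,70), stand at (124,105). In the top crop the square stamp is at (438,148) and the round one at (438,117). Lowering now.

```bash
python3 -m jog '0.001 -0.001 0.012 0 0.015; 0.001 -0.001 0.028 0 0.015; 0.001 -0.001 0.04 0 0.015; 0.001 -0.001 0.048 0 0.015; 0.001 -0.001 0.05 0 0.015'
python3 -m jog '0 0 0.001 0 0.015; 0 0 0.003 0 0.015; 0 0 0.005 0 0.015; 0 0 0.006 0 0.015; 0 0 0.006 0 0.015'; python3 -m jog '0 0 0.001 0 0.015; 0 0 0.002 0 0.015; 0 0 0.003 0 0.015; 0 0 0.003 0 0.015; 0 0 0.003 0 0.015'; python3 go.py 563.2 -3.6 100
```

```text
time: 7.63
eef_pos: [560.8, -4.3, 99.8]
ee_rot: [0.988, 0.156, -0.002, -0.0]
force: [-0.3, -0.0, -3.0]
finger_gap: 0.324
gripper_force: 49.8
time: 8.05
eef_pos: [563.0, -4.1, 97.0]
ee_rot: [0.988, 0.156, 0.001, 0.0]
force: [0.1, -0.3, -1.3]
finger_gap: 0.325
gripper_force: 50.0
time: 8.47
eef_pos: [563.1, -4.2, 96.8]
ee_rot: [0.988, 0.156, 0.001, 0.001]
force: [-6.3, -0.6, 14.6]
finger_gap: 0.327
gripper_force: 51.4
t 8.47 p [563.1  -4.2  96.8] phi 0.313 tiltz [ 0.002 -0.001 -1.   ] F [-6.3 -0.6 14.6] gap 0.327 gf 51.4 j [ 0.34  0.5  -0.51  1.65  0.27  1.06 -1.5 ]
shift m [ 0.0002 -0.0005 -0.0032] turn
```

```bash
python3 -m jog '0 0 -0.002 0 0.015; 0 0 -0.002 0 0.04; 0 0 -0.002 0 0.06; 0 0 -0.002 0 0.06; 0 0 -0.002 0 0.06'
python3 -m jog '0 0 -0.005 0 0.06; 0 0 -0.015 0 0.06; 0 0 -0.04 0 0.06; 0 0 -0.08 0 0.06; 0 0 -0.11 0 0.06'
python3 -m jog '-0.02 -0.03 0 0 0.06; -0.04 -0.06 0 0 0.06; -0.06 -0.09 0 0 0.06; -0.07 -0.11 0 0 0.06; -0.08 -0.12 0 0 0.06'
python3 -m jog '-0.02 0.03 -0.02 0 0.06; -0.05 0.06 -0.02 0 0.06; -0.08 0.06 -0.02 0 0.06; -0.1 0.06 -0.02 0 0.06; -0.12 0.06 -0.02 0 0.06'
python3 go.py
python3 - <<'E'
from h import *
for n in C: cv2.imwrite(f"pics/{n}3.png",cams.get_image(n))
a=[cv2.imread(f'pics/{n}3.png')[100:360,130:530] for n in('side','top')]
cv2.imwrite('pics/b3.png',np.hstack(a))
D=masks("lid")
D2=masks("square_stamp");D3=masks("round_stamp");masks("jar")
import pickle;pickle.dump((D,D2,D3),open("m3.pkl","wb"))
E
```

```text
time: 8.88
eef_pos: [562.5, -4.2, 95.1]
ee_rot: [0.988, 0.156, -0.0, -0.0]
force: [0.3, -0.2, -0.2]
finger_gap: 0.704
gripper_force: 0.0
time: 9.3
eef_pos: [562.9, -3.8, 208.2]
ee_rot: [0.988, 0.156, 0.001, -0.0]
force: [0.5, -0.5, -0.1]
finger_gap: 0.701
gripper_force: 0.0
time: 9.72
eef_pos: [447.5, 89.1, 206.6]
ee_rot: [0.987, 0.158, 0.001, -0.0]
force: [0.1, -0.5, 1.1]
finger_gap: 0.705
gripper_force: 0.0
time: 10.13
eef_pos: [352.8, -9.3, 226.2]
ee_rot: [0.988, 0.155, 0.001, 0.0]
force: [0.8, 0.4, 0.5]
finger_gap: 0.699
gripper_force: 0.0
t 10.13 p [352.8  -9.3 226.2] phi 0.311 tiltz [ 0.002 -0.001 -1.   ] F [0.8 0.4 0.5] gap 0.699 gf 0.0 j [ 0.53 -0.09 -0.51  1.97 -0.05  1.25 -1.22]
lid side [(0.71, [250, 173, 315, 207], [283.0, 188.6]), (0.27, [308, 141, 323, 170], [316.3, 156.8])]
lid top [(0.91, [284, 181, 357, 251], [321.2, 215.3])]
square_stamp side []
square_stamp top [(0.82, [187, 238, 210, 255], [198.0, 247.6])]
round_stamp side [(0.55, [242, 251, 258, 275], [248.5, 263.1]), (0.34, [304, 140, 325, 168], [316.5, 157.0]), (0.19, [306, 142, 329, 160], [317.0, 150.6])]
round_stamp top [(0.65, [187, 206, 209, 228], [198.9, 217.1])]
jar side [(0.76, [224, 230, 303, 310], [264.7, 270.1])]
jar top [(0.92, [99, 103, 175, 177], [137.8, 144.4]), (0.69, [160, 195, 231, 266], [193.7, 231.7])]
```

View pics/b3.png

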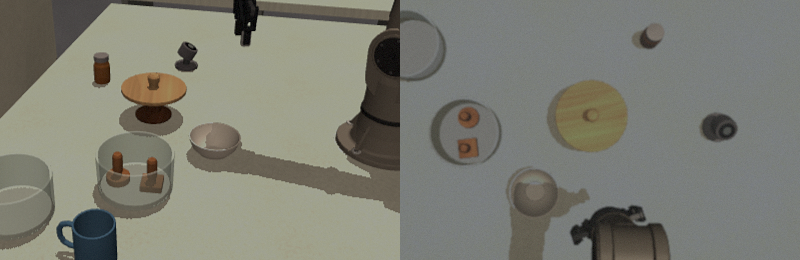

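The lid sits level and centred on the stand (side crop (154,90), top crop (591,116)). The square stamp is at (468,148) in the top crop. Fitting its pose now.

Run:
```python
from h import *
import pickle
D,D2,D3=pickle.load(open("m3.pkl","rb"))
print("lid",onplane("top",(321.2,215.3),85))
I=cv2.imread("pics/top3.png").astype(int)
m=np.zeros((420,560));w=(slice(230,264),slice(178,220))
red=(I[:,:,2]-I[:,:,0])>25; m[w]=red[w]; print("red",m.sum(),D2["top"][0]["pixels"].sum())
sq=np.array([[-23,-23],[23,-23],[23,23],[-23,23]])
def models(x):
    c,s=np.cos(x[2]),np.sin(x[2]);q=sq@np.array([[c,s],[-s,c]])+x[:2]
    foot=np.vstack([np.c_[q,np.full(4,z)] for z in(8,24)])
    return foot,cyl(np.array([x[0],x[1],8]),[0,0,1],[(34,11),(64,11),(70,6)])
for nm,T in(("red",m),("net",D2["top"][0]["pixels"].astype(float))):
  for y in(0,.5):
    c=lambda x:np.abs(np.maximum(*[sil("top",P) for P in models(x)])-T).sum()/T.sum()
    x0=np.array([455,280,y]);r=minimize(c,x0,method="Nelder-Mead",options=dict(initial_simplex=np.vstack([x0,x0+[6,0,0],x0+[0,6,0],x0+[0,0,.3]])))
    print(nm,r.x.round(2),round(r.fun,3))
print("round",onplane("top",(198.9,217.1),20),"jar",onplane("top",(193.7,231.7),70))
```

```text
lid [563.55339361  -4.06772008  85.        ]
red 339.0 378
red [495.5  294.55  -1.5 ] 0.144
red [495.64 295.37  -1.43] 0.15
net [495.79 294.17  -1.5 ] 0.059
net [496.17 294.36  -1.46] 0.064
round [570.31204379 290.56644     20.        ] jar [532.77562797 294.38995975  70.        ]
```

```bash
python3 -m jog '0 -0.035 0 0.07 0.05; 0.015 -0.07 0 0.14 0.05; 0.03 -0.105 0 0.2 0.05; 0.045 -0.14 0 0.26 0.05; 0.06 -0.17 0 0.313 0.05' 20
python3 go.py 495.7 294.3 180 0
```

```text
time: 11.05
eef_pos: [358.2, 174.3, 225.6]
ee_rot: [1.0, -0.001, 0.0, -0.0]
force: [0.6, -0.3, 0.7]
finger_gap: 0.583
gripper_force: 0.0
t 11.05 p [358.2 174.3 225.6] phi -0.002 tiltz [ 0.001  0.001 -1.   ] F [ 0.6 -0.3  0.7] gap 0.583 gf 0.0 j [ 0.33  0.04 -0.84  1.87  0.03  1.25 -2.09]
shift m [ 0.1372 -0.1203  0.0459] turn -0.002
```

```bash
python3 -m jog '0.03 -0.025 0 0 0.05; 0.06 -0.05 0.01 0 0.05; 0.09 -0.08 0.02 0 0.05; 0.12 -0.11 0.04 0 0.05; 0.137 -0.12 0.046 0 0.05'
python3 -m jog '0 0 0 0 0.05; 0 0 0 0 0.05; 0 0 0 0 0.05; 0 0 0 0 0.05; 0 0 0 0 0.05'
python3 go.py 495.7 294.3 40 0
```

```text
time: 11.47
eef_pos: [496.2, 295.0, 176.3]
ee_rot: [1.0, 0.001, -0.002, -0.001]
force: [-0.0, 0.3, -0.1]
finger_gap: 0.584
gripper_force: 0.0
time: 11.88
eef_pos: [495.3, 291.0, 180.4]
ee_rot: [1.0, -0.0, 0.001, 0.0]
force: [0.3, 0.2, -0.3]
finger_gap: 0.583
gripper_force: 0.0
t 11.88 p [495.3 291.  180.4] phi -0.0 tiltz [ 0.002 -0.    -1.   ] F [ 0.3  0.2 -0.3] gap 0.583 gf 0.0 j [-0.01  0.51 -0.81  1.5   0.38  1.29 -2.43]
shift m [ 1.000e-04 -3.300e-03  1.404e-01] turn -0.0
```

```bash
python3 -m jog '0 -0.003 0.025 0 0.05; 0 -0.003 0.055 0 0.05; 0 -0.003 0.085 0 0.05; 0 -0.003 0.11 0 0.05; 0 -0.003 0.13 0 0.05'
python3 -m jog '0 0 0.01 0 0.05; 0 0 0.01 0 0.05; 0 0 0.01 0 0.04; 0 0 0.01 0 0.02; 0 0 0.01 0 0.01' 30
python3 -m jog '0 0 0 0 0.01; 0 0 0 0 0.01; 0 0 0 0 0.01; 0 0 0 0 0.01; 0 0 0 0 0.01'
python3 go.py
python3 -m jog '0 0 -0.01 0 0.01; 0 0 -0.03 0 0.01; 0 0 -0.06 0 0.01; 0 0 -0.09 0 0.01; 0 0 -0.115 0 0.01'
python3 -m jog '0 0 0 0 0.01; 0 0 0 0 0.01; 0 0 0 0 0.01; 0 0 0 0 0.01; 0 0 0 0 0.01'
python3 go.py
```

```text
time: 12.3
eef_pos: [495.0, 292.9, 48.3]
ee_rot: [1.0, -0.0, -0.0, 0.001]
force: [0.1, -0.2, 1.1]
finger_gap: 0.588
gripper_force: 0.0
time: 12.72
eef_pos: [496.8, 295.4, 41.3]
ee_rot: [1.0, -0.0, 0.002, -0.001]
force: [0.0, 0.1, 2.4]
finger_gap: 0.245
gripper_force: 30.2
time: 13.13
eef_pos: [496.8, 295.4, 41.2]
ee_rot: [1.0, -0.0, 0.002, -0.001]
force: [-0.9, 0.5, 6.3]
finger_gap: 0.245
gripper_force: 30.6
t 13.13 p [496.8 295.4  41.2] phi -0.0 tiltz [ 0.003  0.001 -1.   ] F [-0.9  0.5  6.3] gap 0.245 gf 30.6 j [-0.07  0.66 -0.73  1.66  0.5   1.02 -2.53]
time: 13.55
eef_pos: [495.3, 295.0, 156.6]
ee_rot: [1.0, 0.0, 0.0, -0.0]
force: [-0.0, 0.2, -0.7]
finger_gap: 0.244
gripper_force: 30.0
time: 13.97
eef_pos: [494.7, 293.6, 152.5]
ee_rot: [1.0, -0.0, -0.001, 0.001]
force: [-0.6, -0.8, -1.3]
finger_gap: 0.247
gripper_force: 30.0
t 13.97 p [494.7 293.6 152.5] phi -0.0 tiltz [-0.003 -0.002 -1.   ] F [-0.6 -0.8 -1.3] gap 0.247 gf 30.0 j [-0.02  0.54 -0.8   1.54  0.4   1.24 -2.45]
```

The square stamp is in the fingers, gripped about 52 mm up, and out of the jar. Now I'll tilt it in the grip on the jar's robot-side rim.

```bash
python3 -m jog '-0.015 0 0 0 0.01; -0.035 0 0 0 0.01; -0.05 0 0 0 0.01; -0.058 0 0.01 0 0.01; -0.058 0 0.02 0 0.01' 20
python3 -m jog '0 0 0 0 0.01; 0 0 0 0 0.01; 0 0 0 0 0.01; 0 0 0 0 0.01; 0 0 0 0 0.01'
python3 go.py 437 293.5 121
```

```text
time: 14.38
eef_pos: [435.0, 295.1, 133.7]
ee_rot: [1.0, 0.001, -0.001, 0.0]
force: [-0.5, 0.9, -1.5]
finger_gap: 0.243
gripper_force: 30.0
time: 14.8
eef_pos: [438.3, 294.8, 134.5]
ee_rot: [1.0, -0.0, 0.0, -0.0]
force: [0.5, 0.3, -0.6]
finger_gap: 0.242
gripper_force: 30.0
t 14.8 p [438.3 294.8 134.5] phi -0.001 tiltz [ 0.     0.001 -1.   ] F [ 0.5  0.3 -0.6] gap 0.242 gf 30.0 j [-0.01  0.47 -0.82  1.69  0.37  1.14 -2.51]
shift m [-0.0013  0.0013  0.0135] turn
```

```bash
python3 -m jog '-0.001 0 0.008 0 0.01; -0.001 0 0.013 0 0.01; -0.003 0 0.014 0 0.01; -0.006 0 0.0155 0 0.01; -0.009 0 0.017 0 0.01' 20
python3 -m jog '-0.002 0 0.001 0 0.01; -0.004 0 0.002 0 0.01; -0.007 0 0.004 0 0.01; -0.007 0 0.004 0 0.01; -0.007 0 0.004 0 0.01'
python3 go.py
python3 - <<'E'
from h import *
for n in C: cv2.imwrite(f"pics/{n}4.png",cams.get_image(n))
a=[cv2.resize(cv2.imread(f'pics/{n}4.png')[y:y+140,160:320],None,fx=2.5,fy=2.5) for n,y in(('side',190),('top',180))]
cv2.imwrite('pics/b4.png',np.hstack(a))
masks("jar");masks("square_stamp")
E
```

```text
time: 15.22
eef_pos: [432.4, 294.5, 119.1]
ee_rot: [1.0, -0.001, 0.004, -0.0]
force: [2.9, -2.9, 8.9]
finger_gap: 0.246
gripper_force: 30.8
time: 15.63
eef_pos: [424.4, 294.8, 115.0]
ee_rot: [1.0, -0.001, 0.003, -0.001]
force: [1.7, -1.1, 6.9]
finger_gap: 0.243
gripper_force: 31.2
t 15.63 p [424.4 294.8 115. ] phi -0.001 tiltz [ 0.006  0.001 -1.   ] F [ 1.7 -1.1  6.9] gap 0.243 gf 31.2 j [-0.02  0.46 -0.82  1.75  0.38  1.09 -2.54]
jar side [(0.95, [226, 228, 306, 309], [264.9, 269.9]), (0.63, [93, 253, 185, 338], [140.5, 295.1])]
jar top [(0.93, [158, 196, 229, 263], [194.2, 232.5]), (0.74, [101, 107, 176, 179], [137.9, 144.2])]
square_stamp side [(0.57, [300, 245, 325, 271], [310.5, 258.7])]
square_stamp top [(0.71, [188, 265, 198, 275], [196.0, 268.7])]
```

View pics/b4.png

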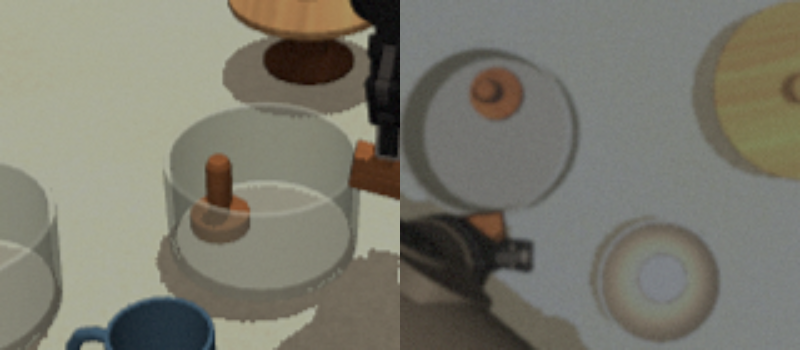

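The picture shows the foot tilting on the rim (side crop (375,165)) with the jar unmoved. I'll continue.

```bash
python3 -m jog '-0.002 0 0.002 0 0.01; -0.004 0 0.004 0 0.01; -0.006 0 0.006 0 0.01; -0.008 0 0.0075 0 0.01; -0.009 0 0.0085 0 0.01'
python3 -m jog '0 0 0 0 0.01; -0.001 0 0.001 0 0.01; -0.001 0 0.001 0 0.01; -0.001 0 0.001 0 0.01; -0.001 0 0.001 0 0.01'
python3 go.py
python3 -m jog '-0.01 0 -0.003 0 0.01; -0.03 0 -0.015 0 0.01; -0.06 0 -0.04 0 0.01; -0.06 0 -0.07 0 0.01; -0.06 0 -0.1 0 0.01' 40
python3 -m jog '0 0 0 0 0.01; 0 0 0 0 0.01; 0 0 0 0 0.01; 0 0 0 0 0.01; 0 0 0 0 0.01'
python3 go.py 434 -356 225 0.388
python3 - <<'E'
from h import *
for n in C: cv2.imwrite(f"pics/{n}5.png",cams.get_image(n))
a=[cv2.resize(cv2.imread(f'pics/{n}5.png')[y:y+140,x:x+160],None,fx=2.5,fy=2.5) for n,y,x in(('side',160,270),('top',180,160))]
cv2.imwrite('pics/b5.png',np.hstack(a))
masks("square_stamp")
E
```

```text
time: 16.35
eef_pos: [414.6, 295.0, 106.4]
ee_rot: [1.0, -0.0, 0.002, -0.0]
force: [0.3, -1.5, 8.3]
finger_gap: 0.243
gripper_force: 32.1
time: 16.77
eef_pos: [413.4, 295.1, 105.4]
ee_rot: [1.0, -0.0, 0.002, -0.0]
force: [-0.4, -1.4, 7.6]
finger_gap: 0.244
gripper_force: 32.1
t 16.77 p [413.4 295.1 105.4] phi -0.001 tiltz [ 0.004  0.001 -1.   ] F [-0.4 -1.4  7.6] gap 0.244 gf 32.1 j [-0.03  0.46 -0.82  1.79  0.38  1.06 -2.56]
time: 17.18
eef_pos: [347.5, 294.1, 203.4]
ee_rot: [1.0, 0.002, -0.002, 0.002]
force: [1.8, 0.4, -0.5]
finger_gap: 0.248
gripper_force: 39.4
time: 17.6
eef_pos: [350.7, 293.7, 202.2]
ee_rot: [1.0, -0.0, -0.002, 0.001]
force: [0.3, 0.3, -0.7]
finger_gap: 0.244
gripper_force: 39.4
t 17.6 p [350.7 293.7 202.2] phi -0.0 tiltz [-0.003 -0.002 -1.   ] F [ 0.3  0.3 -0.7] gap 0.244 gf 39.4 j [ 0.05  0.25 -0.93  1.77  0.21  1.23 -2.5 ]
shift m [ 0.0834  0.6497 -0.0219] turn -0.388
square_stamp side [(0.88, [335, 203, 364, 235], [346.0, 222.1]), (0.68, [188, 310, 245, 374], [221.6, 340.2])]
square_stamp top [(0.86, [173, 296, 193, 312], [185.0, 304.7])]
```

View pics/b5.png

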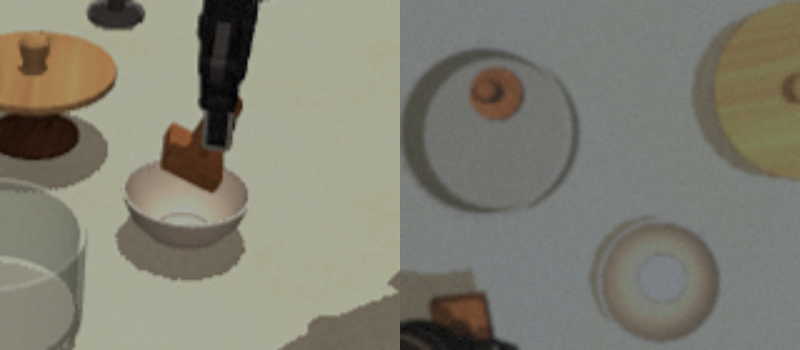

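The stamp is clearly tilted about half a radian (side crop (195,155)), handle towards the robot. Fitting the tilt.

```bash
cat > tilt.py <<'E'
from h import *
from scipy.spatial.transform import Rotation as R
import sys
def model(x,yaw=.09):   # x: origin(3), lean angle th, lean azimuth az
    a=np.array([np.sin(x[3])*np.cos(x[4]),np.sin(x[3])*np.sin(x[4]),np.cos(x[3])])
    rv=np.cross([0,0,1],a);rv=rv/np.linalg.norm(rv)*x[3];M=R.from_rotvec(rv).as_matrix()@R.from_euler("z",yaw).as_matrix()
    q=np.array([[i*23,j*23,k] for i in(-1,1) for j in(-1,1) for k in(0,16)])
    return q@M.T+x[:3],a
def run(side,top,piv,az,yaw,h=52):
    T={}
    for n,(im,w) in dict(side=side,top=top).items():
        I=cv2.imread(im).astype(int);m=np.zeros((420,560),np.float32);m[w]=((I[:,:,2]-I[:,:,0])>25)[w]
        T[n]=m;print(n,m.sum())
    def c(x):
        th,azz,hh=x[:3];a=np.array([np.sin(th)*np.cos(azz),np.sin(th)*np.sin(azz),np.cos(th)])
        o=np.array(piv)+x[3:6]-hh*a; P=model([*o,th,azz],yaw)[0]; e=0
        for n in T:
            s=sil(n,P); miss=(s*(T[n]==0)).sum()*.6+((1-s)*T[n]).sum(); e+=miss/max(T[n].sum(),1)
        return e+.0015*np.sum(x[3:6]**2)+.002*(hh-h)**2+(azz-az)**2*.5
    for t0 in(.35,.6):
        x0=np.array([t0,az,h,0,0,0.]);S=np.vstack([x0]+[x0+np.eye(6)[i]*s for i,s in enumerate([.15,.1,3,3,3,3])])
        r=minimize(c,x0,method="Nelder-Mead",options=dict(initial_simplex=S,maxiter=400));x=r.x
        a=np.array([np.sin(x[0])*np.cos(x[1]),np.sin(x[0])*np.sin(x[1]),np.cos(x[0])])
        o=np.array(piv)+x[3:6]-x[2]*a;print(x.round(2),round(r.fun,3),"origin",o.round(1));
    return o,a
E
python3 - <<'E'
from tilt import *
run(("pics/side5.png",(slice(207,240),slice(330,370))),("pics/top5.png",(slice(290,330),slice(165,200))),(350.7,293.7,221.2),3.1416,.09)
E
```

```text
side 786.0
top 283.0
[ 4.500e-01  3.160e+00  5.322e+01  5.000e-02  1.370e+00 -9.000e-01] 0.936 origin [374.  295.4 172.4]
[ 0.42  3.22 54.39  0.32  1.47 -0.85] 0.952 origin [373.2 296.8 170.7]
```

```bash
python3 -m jog '0.01 0.025 -0.01 0 0.01; 0.02 0.06 -0.02 0 0.01; 0.03 0.095 -0.03 0 0.01; 0.04 0.13 -0.04 0 0.01; 0.045 0.16 -0.05 0 0.01'
python3 -m jog '0.005 0.035 0 0 0.01; 0.01 0.07 0 0 0.01; 0.015 0.105 0 0 0.01; 0.02 0.14 0 0 0.01; 0.02 0.17 0 0 0.01'
python3 -m jog '0 0.035 0 0 0.01; 0 0.07 0 0 0.01; 0 0.105 0 0 0.01; 0 0.14 0 0 0.01; 0 0.17 0 0 0.01'
python3 -m jog '0 0.03 0 -0.07 0.01; 0 0.06 0 -0.15 0.01; 0.01 0.09 0 -0.23 0.01; 0.015 0.12 0 -0.31 0.01; 0.02 0.14 0 -0.388 0.01'
python3 -m jog '0 0 0 0 0.01; 0 0 0 0 0.01; 0 0 0 0 0.01; 0 0 0 0 0.01; 0 0 0 0 0.01'
python3 go.py 434 -356 225 0.388
```

```text
time: 18.22
eef_pos: [397.3, 131.8, 254.1]
ee_rot: [1.0, -0.001, 0.0, 0.0]
force: [-0.1, -0.7, -1.6]
finger_gap: 0.243
gripper_force: 39.6
time: 18.63
eef_pos: [416.9, -38.3, 253.7]
ee_rot: [1.0, -0.001, 0.0, 0.0]
force: [1.1, 0.4, -1.7]
finger_gap: 0.24
gripper_force: 39.6
time: 19.05
eef_pos: [415.9, -208.2, 253.5]
ee_rot: [1.0, -0.001, -0.0, 0.0]
force: [0.4, -0.5, -0.7]
finger_gap: 0.243
gripper_force: 39.6
time: 19.47
eef_pos: [435.7, -349.2, 252.9]
ee_rot: [0.981, 0.193, -0.001, 0.0]
force: [0.8, -0.9, -1.4]
finger_gap: 0.245
gripper_force: 39.6
time: 19.88
eef_pos: [436.8, -343.9, 254.1]
ee_rot: [0.981, 0.194, 0.0, -0.0]
force: [0.4, -0.5, -0.4]
finger_gap: 0.244
gripper_force: 39.7
t 19.88 p [ 436.8 -343.9  254.1] phi 0.39 tiltz [ 0.  0. -1.] F [ 0.4 -0.5 -0.4] gap 0.244 gf 39.7 j [ 0.98  0.35 -0.47  1.44  0.16  1.39 -0.67]
shift m [-0.0072  0.0101  0.0291] turn 0.002
```

```bash
python3 -m jog '-0.002 0.003 0.008 0 0.01; -0.005 0.006 0.017 0 0.01; -0.007 0.01 0.025 0 0.01; -0.007 0.01 0.029 0 0.01; -0.007 0.01 0.029 0 0.01'
python3 -m jog '0 0 0 0 0.01; 0 0 0 0 0.01; 0 0 0 0 0.01; 0 0 0 0 0.01; 0 0 0 0 0.01'
python3 go.py
python3 - <<'E'
from h import *
for n in C: cv2.imwrite(f"pics/{n}6.png",cams.get_image(n))
a=[cv2.resize(cv2.imread(f'pics/{n}6.png')[y:y+120,x:x+160],None,fx=2.5,fy=2.5) for n,y,x in(('side',70,260),('top',180,380))]
cv2.imwrite('pics/b6.png',np.clip(np.hstack(a)*1.3,0,255).astype(np.uint8))
masks("square_stamp")
E
```

```text
time: 20.3
eef_pos: [432.3, -357.4, 222.6]
ee_rot: [0.981, 0.192, -0.001, -0.001]
force: [-0.1, 0.3, -0.3]
finger_gap: 0.243
gripper_force: 39.6
time: 20.72
eef_pos: [434.0, -357.3, 225.2]
ee_rot: [0.981, 0.193, 0.0, 0.0]
force: [0.3, -0.4, -1.3]
finger_gap: 0.245
gripper_force: 39.6
t 20.72 p [ 434.  -357.3  225.2] phi 0.388 tiltz [ 0.001 -0.    -1.   ] F [ 0.3 -0.4 -1.3] gap 0.245 gf 39.6 j [ 0.99  0.38 -0.46  1.47  0.17  1.33 -0.66]
square_stamp side [(0.64, [340, 92, 357, 107], [348.2, 100.1])]
square_stamp top [(0.67, [483, 247, 507, 275], [496.0, 260.6])]
```

View pics/b6.png

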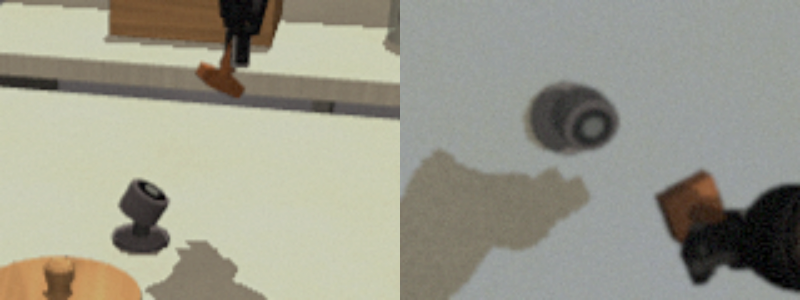

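The stamp hangs in front of the camera. Its underside looks parallel to the lens face in the side crop (foot at (220,80), lens at (150,190)). Fitting its pose in the lens frame.

Run:
```python
from tilt import *
o,a=run(("pics/side6.png",(slice(93,113),slice(334,364))),("pics/top6.png",(slice(245,280),slice(480,511))),(434,-357.3,244.2),3.53,.478)
l=np.array([522.9,-319.6,70]);z=np.array([-.443,-.182,.878]);d=o-l;k=d@z
print("along",k,"off",d-k*z,"ang",np.arccos(a@z))
print("net centroids",onplane("top",(496,260.6),o[2]+8))
```

```text
side 175.0
top 311.0
[ 0.46  3.49 50.27  0.39 -0.46  2.25] 0.733 origin [ 455.3 -350.2  201.4]
[ 0.48  3.55 50.32 -1.34  1.42  2.67] 0.757 origin [ 454.1 -346.5  202.3]
along 151.55956115037333 off [-1.70431261  0.66303297 -0.7668443 ] ang 0.011834625022260915
net centroids [ 454.39738176 -348.28537228  210.30245039]
```

```bash
python3 -c "
from plant import arm
print(arm.finish_job())"
```

```text
the job is handed in; nothing more can be done
None
```

I handed the job in at about 21 s of the 64 s allowed: the lid rests level on the cake stand, and the square stamp is held about 152 mm from the lens, within about 2 mm of its line of sight and 0.02 rad of square by my camera fit (a rough one); the judge's result wasn't shown.

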